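Free the toy car jammed across the play ramp

ROBOT

A 6-joint arm with a two-finger parallel gripper is mounted at the origin on the work surface. World frame = base frame: x ahead of the robot, y to its left, z up, the work surface at z = 0. Lengths are in m, angles in rad, forces in N, time in s.
With the tool pointing down it reaches from about 0.35 to 0.775 m from the base axis. Payload 7.3 kg.
Tool frame: the origin (TCP) lies on the centre line of the jaws, within the pads' length; the fingertips stand robot.nose_length ahead of it and the grasp point (between the pads) is the TCP (robot.nose_length is the distance from the TCP to the fingertips, in m); z points along the fingers, y is the direction in which the jaws open and shut (so a half turn about z gives the same grasp; the last joint's range is limited). The gripper opens to 92 mm and grips with 3 to 60 N. Pads are 19 mm wide; open, the fingers measure 130 mm over their backs; the gripper's body (75 mm by 190 mm) begins 47 mm behind the grasp point.
Start: joints at [1.014, 0.342, 1.524, -0, 1.275, -0.146], TCP at [0.21, 0.481, 0.246] pointing down, gripper open.
Joint ranges: [-2.53, 2.53], [-0.77, 2.02], [0.04, 2.7], [-1, 4.14], [0.28, 2.66], [-3.11, 3.11]. Speed limits (rad/s): [2.57, 2.57, 3.14, 3.14, 3.14, 3.14].

INTERFACE

Orientations are given as [roll, pitch, yaw] about the fixed x, y, z axes, in that order (R = Rz(yaw) Ry(pitch) Rx(roll)).
In Python, from cell import robot, read_camera gives the robot as it stands.
- The arm moves only by the shell command python3 -m crank 'ROWS' [FORCE]. ROWS is JSON, a list of rows, each a list of 7 numbers: the shift along the tool's x, y, z in cm, then the turn, a rotation vector about the tool's x, y, z in degrees, then the opening, from 0 (shut) to 1 (fully open). In form: [[tx, ty, tz, wx, wy, wz, jaw], ...]. A call has 1 to 5 rows; each row is the pose to reach, as a shift and turn from the pose commanded when the call began, along the tool's axes at that moment; what a row does not reach only later rows make up. A row lasts 1/8 s, in which the tool goes at most 62.5 mm and 10.7 degrees, less where a joint would pass 70% of its speed; a pose out of reach is approached as far as the arm can. A call with a gripper value outside its range is refused whole. The fingers move at their own pace and stop on an object; FORCE is the grip in N (left out, the last holds). Time passes only in rows, so rows that repeat a pose let the fingers close. It gives the time, the measured TCP pose, the force and the opening at its end, in the units of the state.
- robot.observe(): the state, without advancing time (a new reading comes with each control period).
- read_camera(name): name is "side" or "top" or "wrist"; returns a dict with "frame" (480x640x3 uint8, red, green, blue), "intrinsics" (3x3 intrinsics, pixels), "R" (3x3) and "t" (3): a world point X has camera coordinates R X + t. Camera axes: x right, y down, z forward; pixel columns grow to the right and rows downward; lengths in m; the calibration is good to about 2 mm. A picture is of the moment at which its call begins. There is no depth.
- robot.hand_in(): hands the job in, once; it reports no verdict.
The state is a dict: "time": time; "qpos": joint angles; "qvel": joint speeds; "joint_efforts": joint torques, N m; "tool_pos": TCP position; "tool_rot": TCP orientation; "contact_force": force on the tool from outside, world axes, zero at the start; "torque": the same for the moment, N m; "opening": finger opening in m.
Only numpy, scipy, OpenCV 4.12 (cv2) and the standard library are available. Lean on these libraries where they do the work, as an engineer would, in place of code of your own. Each camera call takes 0.05 s, during which the arm holds its last target.

TASK

A small wooden toy car has slewed sideways and is jammed across the play ramp, under the two guard strips and against the gate posts. Push it back up the ramp until it is clear of the guard strips, then lift it out and set it down gently on its wheels in the blue basket. Leave the parked van where it is.

Things in the scene. Friction and masses are not known exactly. Their poses are not given: they have to be found in the camera images.
- car: Jammed wooden saloon car, 0.14 kg, lying across the ramp (its x along ramp y). 100 mm long (x, nose +x), 48 wide over wheels (y), 44 high. Origin at centre, wheel-bottom level. Body block 40 mm wide, 8 to 28 mm up; cabin 36 wide above, up to 44. Four fixed 22 mm wheels at x = +/-32 mm, so the body sides are free to push or grip within 18 mm of the middle. It stays put on the slope.
- ramp: Fixed wooden chute, 420 mm long, 112 wide inside, side walls 12 thick, 30 high. Origin on the table under its middle; x level, towards uphill; y across; z up. The flat floor rises 10 degrees to +x, at height 70 mm + 0.176 x, from x = -190 to +230 mm. Two gate posts at x = -55 to -40 leave a 70 mm gap, which stops the car. Open from above except under the guard strips.
- guard_end (a point): Point on the ramp's floor, mid-width, under the uphill end of the two guard strips (ramp x = +20 mm; axes as the ramp's). The strips run 75 mm downhill from here, one at each side, 52 to 60 mm above the floor, with a 64 mm wide open gap between them. The car can be lifted only when its origin is more than 25 mm uphill of this point.
- basket: Fixed blue plastic basket, open on top, 260 mm (x) by 200 mm (y) outside, walls 5 mm thick, rim 58 mm high (rim overall 272 by 212), inner floor 5 mm above the table. Origin on the table under its centre, z up. It stands left or right of the ramp.
- van: Parked wooden van of the same wood with a tall box body, 112 mm long (x), 48 wide, 74 high, on the table at the other side of the ramp from the basket; leave it alone. Origin at table level under its centre. A green toy pear and a wooden arch block stand beyond, out of the way.
There are look-alikes about, which are no part of the job. Leave any turquoise look-alike of the car alone.

How it is judged:
On the way:
1. the car has been pushed up the ramp, clear of the guard strips and still resting on the ramp's floor (x of car in the frame of ramp between 0.045 and 0.2 m and y of car in the frame of ramp between -0.05 and 0.05 m and z of car in the frame of ramp below 0.125 m), for 0.2 s.
At the end, for the whole second after the job is handed in: The car stands on its wheels (within about 11 degrees of upright) on the basket's inner floor, anywhere and any way round inside the walls, at rest; the van is within 30 mm of where it was parked (x of car in the frame of basket between -0.12 and 0.12 m and y of car in the frame of basket between -0.09 and 0.09 m and z of car in the frame of basket below 0.015 m and angle between car's own z axis and vertical below 0.2 rad and linear speed of car below 0.02 m/s and distance of van from where it was at the start of the episode below 0.03 m); the robot touches nothing.
It fails at once if the van is moved by more than 30 mm (distance of van from where it was at the start of the episode above 0.03 m).
It fails at once if the car is dropped or slammed into the basket: it reaches the basket's floor faster than 0.8 m/s (a free fall of about 30 mm) (linear speed of car above 0.8 m/s and z of car in the frame of basket below 0.04 m and horizontal distance between car and basket below 0.15 m).
It also fails if it takes over 58 s, if anything falls off the work surface, if the arm or the gripper's body presses on something with over 40 N, if the wrist force passes 120 N, or if a joint passes its speed limit or range.

## Working session

There is one attempt and no reset: what is moved stays moved. The work goes in short steps, Python scripts to look and compute and a shell command to move; the robot and the scene stay as the last step left them, time stands still between calls to the robot, and variables do not carry over. Pictures are saved under pics/ and viewed, and the job is handed in when it is done.

```bash
ls; mkdir -p pics; python3 - <<'E'
from cell import robot, read_camera
import cv2,numpy as np
s=robot.observe();print({k:np.round(v,3).tolist() for k,v in s.items()},robot.nose_length)
for n in ["top","side","wrist"]:
    c=read_camera(n);cv2.imwrite(f"pics/{n}0.png",c["frame"][:,:,::-1]);np.savez(f"{n}0.npz",**c)
    print(n,np.round(c["intrinsics"],1).tolist(),np.round(c["R"],3).tolist(),np.round(c["t"],3))
E
```

```text
pics
{'time': 0.0, 'qpos': [1.014, 0.343, 1.525, 0.0, 1.275, -0.146], 'qvel': [-0.001, -0.0, 0.001, 0.0, 0.002, -0.001], 'joint_efforts': [-0.001, -43.125, -24.422, 0.072, 0.056, -0.0], 'tool_pos': [0.209, 0.481, 0.245], 'tool_rot': [-3.14, -0.0, 2.731], 'contact_force': [1.096, -0.526, 0.05], 'torque': [-0.006, 0.019, -0.014], 'opening': 0.092} 0.019
top [[539.1, 0.0, 325.9], [0.0, 539.1, 248.6], [0.0, 0.0, 1.0]] [[-0.009, -1.0, -0.007], [-0.997, 0.009, -0.08], [0.08, 0.007, -0.997]] [0.004 0.46  0.97 ]
side [[532.4, 0.0, 312.7], [0.0, 532.4, 240.7], [0.0, 0.0, 1.0]] [[0.953, -0.303, -0.001], [-0.228, -0.715, -0.661], [0.2, 0.63, -0.75]] [-0.449  0.149  1.159]
wrist [[354.5, 0.0, 317.3], [0.0, 354.5, 243.5], [0.0, 0.0, 1.0]] [[0.399, 0.917, -0.002], [0.879, -0.382, 0.284], [0.259, -0.115, -0.959]] [-0.524 -0.034  0.391]
```

View pics/top0.png

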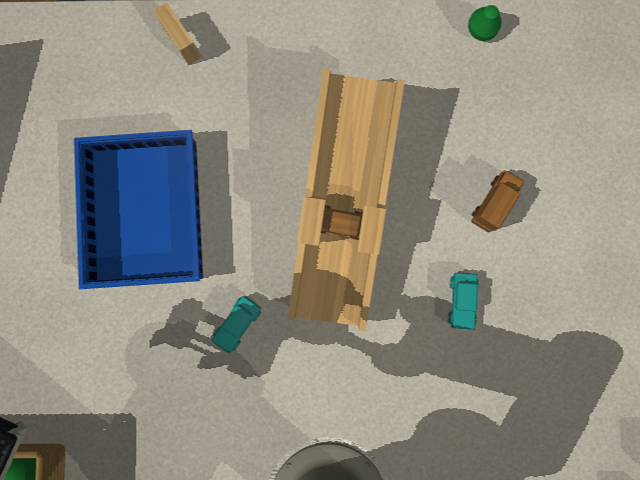

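View pics/side0.png

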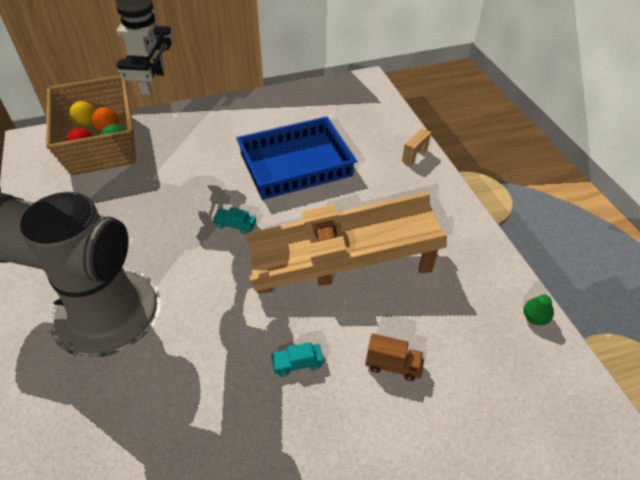

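View pics/wrist0.png

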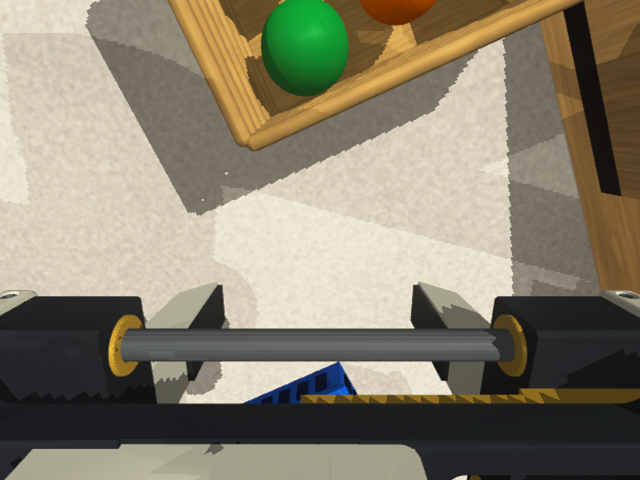

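```bash
python3 - <<'E'
import cv2,numpy as np
a=cv2.imread("pics/top0.png");b=cv2.imread("pics/side0.png")
cv2.imwrite("pics/topc.png",cv2.resize(a[60:335,280:415],None,fx=2.15,fy=2.15,interpolation=2))
cv2.imwrite("pics/sidec.png",cv2.resize(b[185:295,240:450],None,fx=3.7,fy=3.7,interpolation=2))
cv2.imwrite("pics/topc2.png",cv2.resize(a[185:260,290:390],None,fx=7,fy=7,interpolation=2))
E
```

```text
(no output)
```

View pics/topc.png

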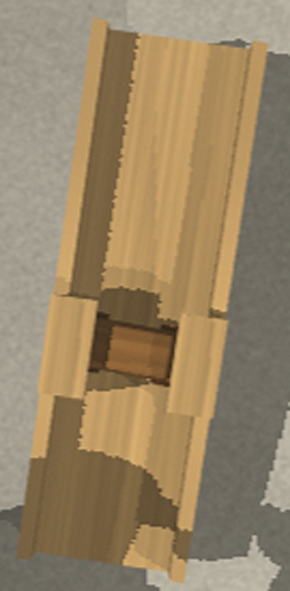

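View pics/sidec.png

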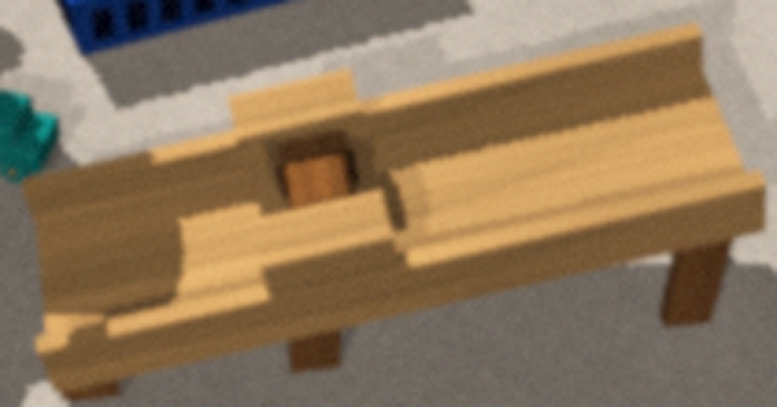

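View pics/topc2.png

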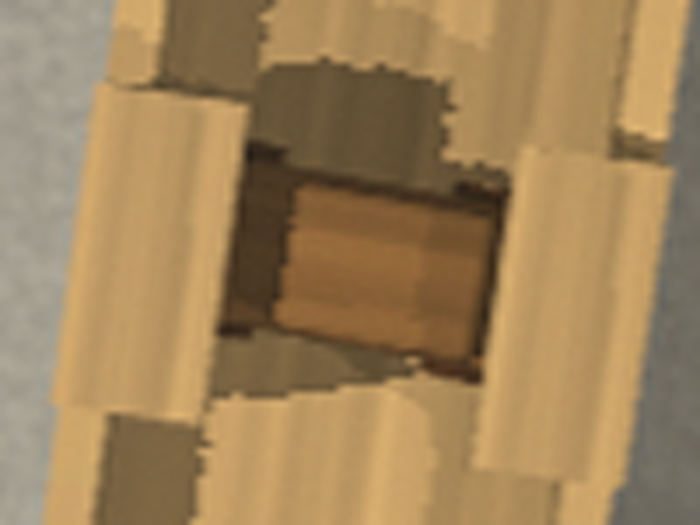

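```bash
cat > h.py <<'E'
import numpy as np,cv2
def ray(c,uv,z):
    K,R,t=c["intrinsics"],c["R"],c["t"]
    d=R.T@np.linalg.inv(K)@np.array([uv[0],uv[1],1.]); C=-R.T@t
    return C+d*(z-C[2])/d[2]
def tri(c1,p1,c2,p2):
    A=[];b=[]
    for c,p in((c1,p1),(c2,p2)):
        d=c["R"].T@np.linalg.inv(c["intrinsics"])@np.array([*p,1.]);d/=np.linalg.norm(d);C=-c["R"].T@c["t"]
        P=np.eye(3)-np.outer(d,d);A.append(P);b.append(P@C)
    A=np.vstack(A);b=np.hstack(b);x=np.linalg.lstsq(A,b,rcond=None)[0];return x,np.linalg.norm(A@x-b)
def proj(c,X):
    p=c["intrinsics"]@(c["R"]@np.asarray(X,float)+c["t"]);return p[:2]/p[2]
E
python3 - <<'E'
from h import *
c=dict(np.load("top0.npz"));s=dict(np.load("side0.npz"))
P={}
for n,uv,z in [("upL",(323.7,68.4),.140),("upR",(404.2,79.5),.140),("dnL",(288.4,318.6),.0665),("dnR",(366,330.7),.0665),
 ("suoL",(304.3,197.1),.1325),("suiL",(325.5,199.7),.1325),("suiR",(364.3,206.4),.1325),("suoR",(386,209),.1325),
 ("sdoL",(297.5,242.3),.1195),("sdiL",(320,245.4),.1195),("sdiR",(358,252),.1195),("sdoR",(379.5,254),.1195),
 ("b1",(75,138),.058),("b2",(191,131),.058),("b3",(200,280),.058),("b4",(81,288),.058)]:
    P[n]=ray(c,uv,z);print(n,np.round(P[n],4))
up=(P["upL"]+P["upR"])/2;dn=(P["dnL"]+P["dnR"])/2
d=(up-dn)[:2];L=np.linalg.norm(d);yaw=np.arctan2(d[1],d[0]);print("len",L,"yaw",np.degrees(yaw),"w",np.linalg.norm(P["upL"]-P["upR"]),np.linalg.norm(P["dnL"]-P["dnR"]))
e=d/L; o1=up[:2]-e*.23;o2=dn[:2]+e*.19;print("origin",o1,o2)
o=(o1+o2)/2
# rows use frame
n=np.array([-e[1],e[0]])
for k in P:
    q=P[k][:2]-o;print(k,np.round([q@e,q@n],4))
bc=sum(P[k] for k in("b1","b2","b3","b4"))/4;print("basket",bc, np.linalg.norm(P["b1"]-P["b2"]),np.linalg.norm(P["b1"]-P["b4"]))
# car: roof corners visible at z? mask center
f=cv2.cvtColor(c["frame"],cv2.COLOR_RGB2HSV);
np.savez("ramp.npz",o=o,e=e,n=n,b=bc)
for z in(.1,.105,.11):
  q=ray(c,(345,223),z)[:2]-o;print("car",z,q@e,q@n)
E
```

```text
upL [0.7485 0.     0.14  ]
upR [ 0.728  -0.1324  0.14  ]
dnL [0.3352 0.0653 0.0665]
dnR [ 0.3134 -0.0683  0.0665]
suoL [0.5353 0.0336 0.1325]
suiL [ 0.5306 -0.001   0.1325]
suiR [ 0.5189 -0.0641  0.1325]
suoR [ 0.5143 -0.0994  0.1325]
sdoL [0.4624 0.0459 0.1195]
sdiL [0.4569 0.0088 0.1195]
sdiR [ 0.4455 -0.0536  0.1195]
sdoR [ 0.4418 -0.0888  0.1195]
b1 [0.6599 0.4482 0.058 ]
b2 [0.6704 0.2398 0.058 ]
b3 [0.4033 0.2209 0.058 ]
b4 [0.3911 0.43   0.058 ]
len 0.4190104101799086 yaw -8.878290093745562 w 0.13395995413135314 0.1353823288477763
origin [ 0.51100135 -0.030656  ] [ 0.51197908 -0.03080873]
upL [0.2294 0.067 ]
upR [ 0.2296 -0.067 ]
dnL [-0.189   0.0677]
dnR [-0.19   -0.0677]
suoL [0.0136 0.0673]
suiL [0.0143 0.0324]
suiR [ 0.0125 -0.0319]
suoR [ 0.0134 -0.0674]
sdoL [-0.0603  0.0681]
sdiL [-0.06    0.0307]
sdiR [-0.0617 -0.0327]
sdoR [-0.0599 -0.0681]
b1 [0.0727 0.4961]
b2 [0.1153 0.2918]
b3 [-0.1457  0.2319]
b4 [-0.19    0.4366]
basket [0.53117683 0.33472898 0.058     ] 0.20874744517996463 0.2693597171755898
car 0.1 -0.014753010614167908 -0.004922848362236866
car 0.105 -0.015407057248872794 -0.004875943003949468
car 0.11 -0.016061103883577628 -0.004829037645662061
```

```bash
cat >> h.py <<'E'
r=np.load("ramp.npz");o,e,n=r["o"],r["e"],r["n"]
a=np.radians(10);ex=np.array([*(e*np.cos(a)),np.sin(a)]);ey=np.array([*n,0]);ez=np.cross(ex,ey);O=np.array([*o,.07])
S=np.array([ex,ey,ez])
def slope(p): return S@(np.asarray(p)-O)
def world(q): return O+S.T@np.asarray(q,float)
def sray(c,uv,h):
    d=c["R"].T@np.linalg.inv(c["intrinsics"])@np.array([uv[0],uv[1],1.]);C=-c["R"].T@c["t"]
    k=(h-slope(C)[2])/(ez@d);return slope(C+k*d)
E
python3 - <<'E'
from h import *
c=dict(np.load("top0.npz"));s=dict(np.load("side0.npz"))
print("roll check",np.degrees(np.arctan2(e[1],e[0])),ex,ez)
for nme,uv,h in[("up wheels",(342.9,209.3),.022),("dn wheels",(339.3,235),.022),("wUL",(290+250/7,185+150/7),.022),("wUR",(290+500/7,185+190/7),.022),("wDL",(290+225/7,185+330/7),.022),("wDR",(290+480/7,185+378/7),.022),
 ("innerUL",(290+285/7,185+160/7),.022),("innerUR",(290+455/7,185+185/7),.022),("stripU",(344.9,203),.060),("stripD",(339,248.7),.06)]:
    print(nme,np.round(sray(c,uv,h),4))
E
```

```text
roll check -8.878290093745562 [ 0.9730082  -0.15199132  0.17364818] [-0.1715676   0.02680017  0.98480775]
up wheels [0.0128 0.0019 0.022 ]
dn wheels [-0.0315  0.0016  0.022 ]
wUL [0.0134 0.0316 0.022 ]
wUR [ 0.0125 -0.03    0.022 ]
wDL [-0.0309  0.0314  0.022 ]
wDR [-0.0335 -0.0319  0.022 ]
innerUL [0.0123 0.0228 0.022 ]
innerUR [ 0.0122 -0.019   0.022 ]
stripU [0.0242 0.0002 0.06  ]
stripD [-0.0513 -0.0011  0.06  ]
```

```bash
cat >> h.py <<'E'
from scipy.spatial.transform import Rotation as Ro
def delta(robot,p,Rt):
    s=robot.observe();R=Ro.from_euler("xyz",s["tool_rot"]).as_matrix()
    dt=R.T@(np.asarray(p)-s["tool_pos"])*100; w=np.degrees(Ro.from_matrix(R.T@Rt).as_rotvec())
    print("t",round(float(s["time"]),2),"slope",np.round(slope(s["tool_pos"])*1000,1),"open",round(float(s["opening"]),4),"F",np.round(s["contact_force"],1))
    print("row",np.round(dt,2),np.round(w,1))
RT=np.column_stack([ey,ex,-ez])
E
python3 - <<'E'
from cell import robot
from h import *
delta(robot,world([-.01,.002,.12]),RT)
E
```

```text
t 0.15 slope [-341.2  459.1  238.1] open 0.0917 F [ 0.7 -0.2  0.3]
row [-45.11 -35.44   5.91] [-8.6 -6.5 75.1]
```

```bash
python3 -m crank '[[-45.1,-35.4,5.9,-8.6,-6.5,75.1,1],[-45.1,-35.4,5.9,-8.6,-6.5,75.1,1],[-45.1,-35.4,5.9,-8.6,-6.5,75.1,1],[-45.1,-35.4,5.9,-8.6,-6.5,75.1,1],[-45.1,-35.4,5.9,-8.6,-6.5,75.1,1]]'
cat > d.py <<'E'
import sys
from cell import robot
from h import *
delta(robot,world([float(x)/1000 for x in sys.argv[1:4]]),RT)
E
python3 d.py -10 2 120
```

```text
time: 0.78
tool_pos: [0.3577, 0.2059, 0.2136]
tool_rot: [3.014, 0.023, 1.794]
contact_force: [0.7, -0.3, -0.0]
opening: 0.0918
t 0.78 slope [-160.7  210.1  174.2] open 0.0918 F [ 0.7 -0.3 -0. ]
row [-25.1    6.5    4.16] [-2.4 -2.  21.6]
```

```bash
python3 -m crank '[[-25.1,6.5,4.2,-2.4,-2,21.6,1],[-25.1,6.5,4.2,-2.4,-2,21.6,1],[-25.1,6.5,4.2,-2.4,-2,21.6,1],[-25.1,6.5,4.2,-2.4,-2,21.6,1],[-25.1,6.5,4.2,-2.4,-2,21.6,1]]'
python3 d.py -10 2 120
```

```text
time: 1.4
tool_pos: [0.4834, -0.0247, 0.1855]
tool_rot: [2.968, 0.001, 1.418]
contact_force: [-0.2, 0.3, 0.8]
opening: 0.0916
t 1.4 slope [ -8.2   1.6 118.7] open 0.0916 F [-0.2  0.3  0.8]
row [ 0.04 -0.18 -0.13] [-0.1  0.1  0.1]
```

```bash
python3 -m crank '[[0,-0.2,-0.1,0,0,0,1],[0,-0.2,-0.1,0,0,0,1]]'
python3 - <<'E'
from cell import robot, read_camera
from h import *
c=read_camera("wrist");np.savez("wrist1.npz",**c)
f=c["frame"][:,:,::-1].copy()
for q in[(-.01,.002,.044),(.02,.032,.06),(.02,-.032,.06),(-.01,.022,.044),(-.01,-.018,.044)]:
    p=proj(c,world(q));print(p);cv2.circle(f,(int(p[0]),int(p[1])),4,(0,0,255),1)
cv2.imwrite("pics/w1.png",f)
E
python3 d.py -10 2 120
```

```text
time: 1.65
tool_pos: [0.4793, -0.0198, 0.1868]
tool_rot: [2.969, 0.001, 1.423]
contact_force: [-1.0, 0.4, 0.4]
opening: 0.0916
[323.60172642 268.99727633]
[376.38274381 230.65369534]
[370.76940732 328.8465936 ]
[324.01606854 239.28348065]
[323.20740532 297.27530044]
t 1.7 slope [-12.5   6.  120.9] open 0.0915 F [-0.5 -0.1  0.4]
row [-0.4   0.25  0.09] [-0.1 -0.   0.5]
```

View pics/w1.png

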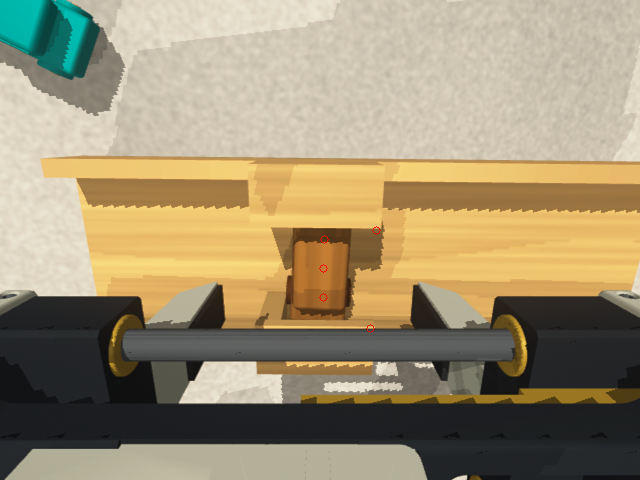

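```bash
python3 - <<'E'
from h import *
c=dict(np.load("wrist1.npz"));f=c["frame"][215:335,250:400,::-1]
cv2.imwrite("pics/w1c.png",cv2.resize(f,None,fx=5,fy=5,interpolation=2))
for tt in(.043,.021,-.021,-.043):
  for s in (-.034,.014):
    for h in (.0,.011,.022): print(tt,s,h,(proj(c,world((s,tt,h)))-[250,215])*5)
E
```

```text
0.043 -0.034 0.0 [203.66969208 -99.40788497]
0.043 -0.034 0.011 [197.88397724 -87.43255032]
0.043 -0.034 0.022 [191.58767297 -74.40039217]
0.043 0.014 0.0 [530.75300322 -96.67244181]
0.043 0.014 0.011 [538.78951954 -84.58210712]
0.043 0.014 0.022 [547.53522179 -71.42485551]
0.021 -0.034 0.0 [205.61171297  46.63498392]
0.021 -0.034 0.011 [200.04747213  64.33859301]
0.021 -0.034 0.022 [194.0047047   83.56471845]
0.021 0.014 0.0 [525.0175311   49.29942359]
0.021 0.014 0.011 [532.62118815  67.11201742]
0.021 0.014 0.022 [540.87872921  86.45642289]
-0.021 -0.034 0.0 [209.07689512 307.22185198]
-0.021 -0.034 0.011 [203.8972012  334.40060485]
-0.021 -0.034 0.022 [198.29272465 363.80826582]
-0.021 0.014 0.0 [514.78359512 309.76041012]
-0.021 0.014 0.011 [521.64520437 337.03789254]
-0.021 0.014 0.022 [529.06950167 366.552272  ]
-0.043 -0.034 0.0 [210.77596722 434.99460934]
-0.043 -0.034 0.011 [205.7798656  466.47123337]
-0.043 -0.034 0.022 [200.38376132 500.46796893]
-0.043 0.014 0.0 [509.76560584 437.47182426]
-0.043 0.014 0.011 [516.27751223 469.04236962]
-0.043 0.014 0.022 [523.31075655 503.14042719]
```

View pics/w1c.png

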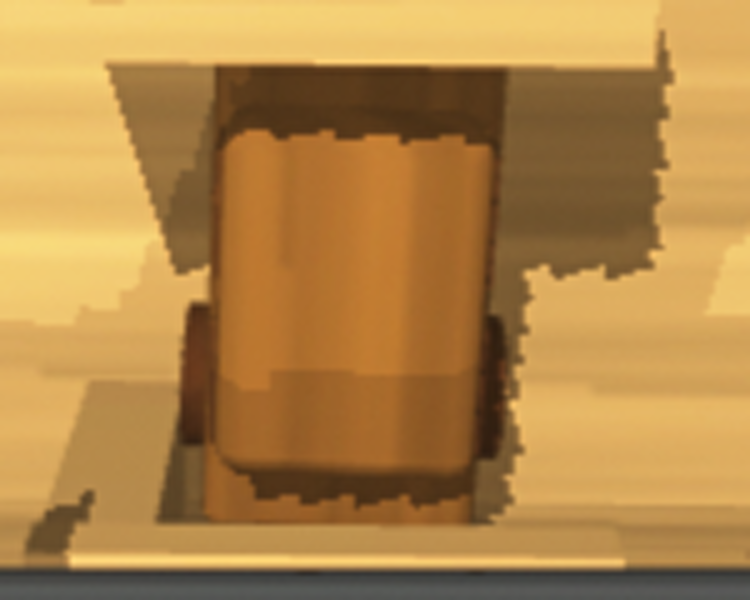

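```bash
python3 d.py -12 4 27; python3 -m crank '[[-0.2,0.1,5,0,0,0.4,1],[-0.2,0.1,7,0,0,0.4,1],[-0.2,0.1,7,0,0,0.4,1],[-0.2,0.1,7,0,0,0.4,1]]'; python3 d.py -12 4 27
```

```text
t 1.7 slope [-12.5   6.  120.9] open 0.0915 F [-0.5 -0.1  0.4]
row [-0.2   0.06  9.39] [-0.1 -0.   0.5]
time: 2.2
tool_pos: [0.4932, -0.0245, 0.119]
tool_rot: [2.967, -0.0, 1.416]
contact_force: [-0.4, 0.4, -0.1]
opening: 0.0919
t 2.2 slope [-10.3   3.3  51.6] open 0.0919 F [-0.4  0.4 -0.1]
row [ 0.07 -0.17  2.46] [ 0. -0.  0.]
```

```bash
python3 -m crank '[[0.1,-0.2,1.2,0,0,0,1],[0.1,-0.2,2.4,0,0,0,1],[0.1,-0.2,2.4,0,0,0,1]]'; python3 d.py -12 4 27
python3 - <<'E'
from cell import robot, read_camera
from h import *
c=read_camera("side");cv2.imwrite("pics/s2.png",cv2.resize(c["frame"][150:310,220:460,::-1],None,fx=3.3,fy=3.3,interpolation=2))
E
```

```text
time: 2.58
tool_pos: [0.4946, -0.0245, 0.0929]
tool_rot: [2.97, -0.0, 1.415]
contact_force: [-0.6, 0.2, 0.2]
opening: 0.092
t 2.58 slope [-13.4   3.6  25.6] open 0.092 F [-0.6  0.2  0.2]
row [ 0.04  0.14 -0.14] [-0.2 -0.  -0. ]
```

View pics/s2.png

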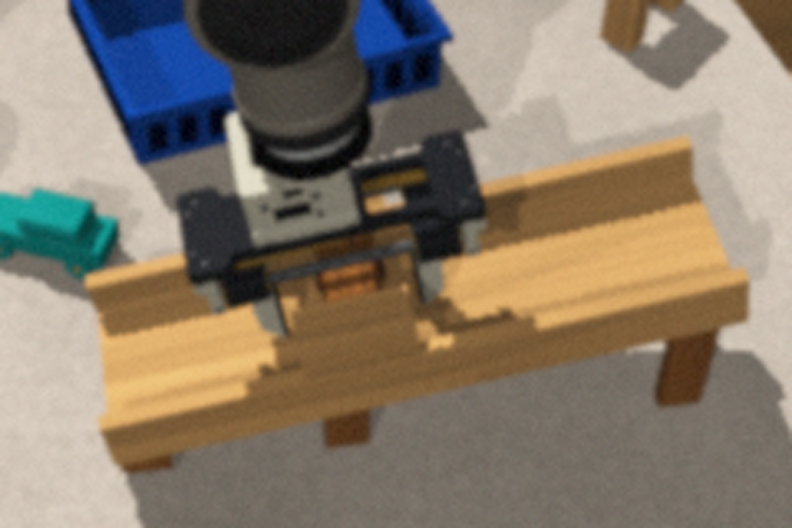

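```bash
python3 -m crank '[[0,0.1,0,0,0,0,0.6],[0,0.1,0,0,0,0,0.6],[0,0.6,0,0,0,0,0.6],[0,1.2,0,0,0,0,0.6],[0,2,0,0,0,0,0.6]]' 15; python3 d.py 93 4 27
python3 -m crank '[[0,1,0,0,0,0,0.6],[0,2,0,0,0,0,0.6],[0,3,0,0,0,0,0.6],[0,4,0,0,0,0,0.6]]' ; python3 d.py 93 4 27
```

```text
time: 3.25
tool_pos: [0.5148, -0.0276, 0.0975]
tool_rot: [2.969, -0.0, 1.415]
contact_force: [-1.7, 0.7, 0.7]
opening: 0.0554
t 3.25 slope [ 7.5  3.6 26.6] open 0.0554 F [-1.7  0.7  0.7]
row [ 0.05  8.55 -0.06] [-0.1  0.  -0. ]
time: 3.75
tool_pos: [0.5542, -0.0338, 0.1044]
tool_rot: [2.968, -0.0, 1.415]
contact_force: [-1.1, 0.9, 0.5]
opening: 0.0551
t 3.75 slope [48.   3.5 26.5] open 0.0551 F [-1.1  0.9  0.5]
row [ 0.05  4.5  -0.06] [-0.1  0.  -0. ]
```

```bash
python3 -m crank '[[0,1,0,0,0,0,0.6],[0,2,0,0,0,0,0.6],[0,3,0,0,0,0,0.6],[0,4.5,0,0,0,0,0.6],[0,4.5,0,0,0,0,0.6]]' ; python3 d.py 93 4 27
python3 - <<'E'
from cell import robot, read_camera
from h import *
c=read_camera("side");cv2.imwrite("pics/s3.png",cv2.resize(c["frame"][130:310,220:460,::-1],None,fx=3.3,fy=3.3,interpolation=2))
c=read_camera("wrist");cv2.imwrite("pics/w3.png",c["frame"][:,:,::-1])
E
```

```text
time: 4.38
tool_pos: [0.5986, -0.0409, 0.1124]
tool_rot: [2.966, 0.0, 1.415]
contact_force: [-0.7, -0.3, -1.1]
opening: 0.055
t 4.38 slope [93.6  3.4 26.5] open 0.055 F [-0.7 -0.3 -1.1]
row [ 0.06 -0.06 -0.05] [ 0.  0. -0.]
```

View pics/s3.png

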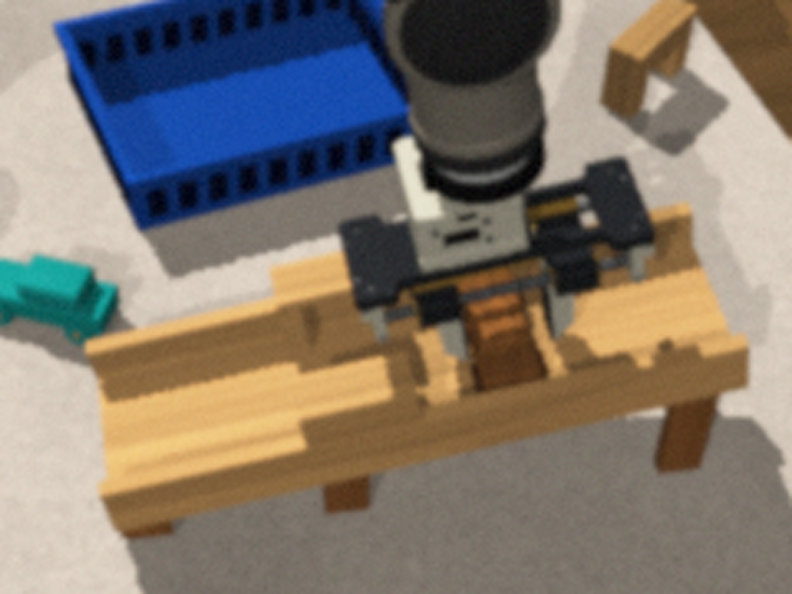

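View pics/w3.png

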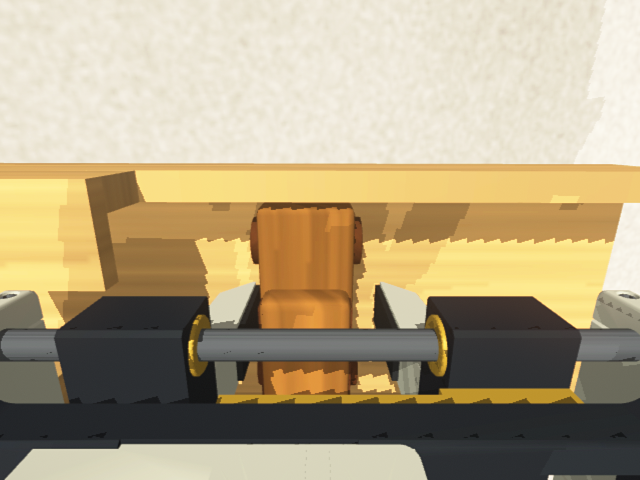

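The car lies straight between the fingers (w3: body x≈258–353, cabin around (305,320)) and is clear of the strip ends. Next I centre the tool and grip.

```bash
python3 -m crank '[[0,-0.8,0,0,0,0,0.6],[0,-0.8,0,0,0,0,0.3],[0,-0.8,0,0,0,0,0.3],[0,-0.8,0,0,0,0,0.3],[0,-0.8,0,0,0,0,0.3]]' 20 ; python3 d.py 85 4 100
python3 -m crank '[[0,0,0,0,0,0,0.3],[0,0,-0.3,0,0,0,0.3],[0,0,-1.5,0,0,0,0.3],[0,0,-1.5,0,0,0,0.3]]' ; python3 d.py 85 4 100
python3 - <<'E'
from cell import robot, read_camera
from h import *
c=read_camera("side");cv2.imwrite("pics/s4.png",cv2.resize(c["frame"][130:310,220:460,::-1],None,fx=3.3,fy=3.3,interpolation=2))
E
```

```text
time: 5.1
tool_pos: [0.5895, -0.0393, 0.1108]
tool_rot: [2.968, -0.0, 1.415]
contact_force: [-1.4, -0.3, 1.8]
opening: 0.0398
t 5.1 slope [84.3  3.5 26.6] open 0.0398 F [-1.4 -0.3  1.8]
row [ 0.05  0.06 -7.34] [-0.1  0.  -0. ]
time: 5.6
tool_pos: [0.5876, -0.0391, 0.1268]
tool_rot: [2.966, 0.0, 1.415]
contact_force: [0.2, 0.6, -2.5]
opening: 0.0401
t 5.6 slope [85.2  3.5 42.7] open 0.0401 F [ 0.2  0.6 -2.5]
row [ 0.05 -0.01 -5.73] [ 0.1  0.  -0. ]
```

View pics/s4.png

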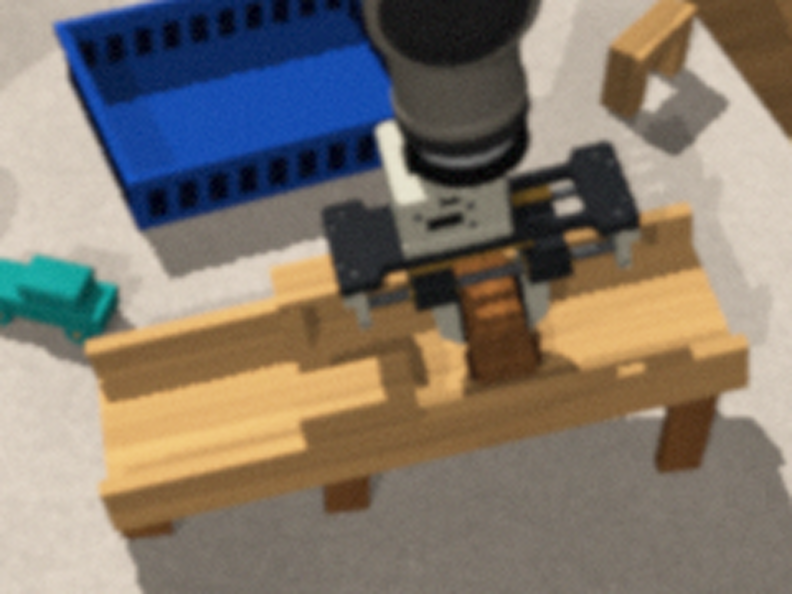

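```bash
python3 -m crank '[[0,0,-5,0,0,0,0.3],[0,0,-9,0,0,0,0.3],[0,0,-9,0,0,0,0.3]]'
cat > b.py <<'E'
import sys
from cell import robot
from h import *
RB=Ro.from_euler("xyz",[180,0,94],degrees=True).as_matrix()
delta(robot,[float(x)/1000 for x in sys.argv[1:4]],RB)
s=robot.observe();print(np.round(s["tool_pos"],4),np.round(np.degrees(s["tool_rot"]),1))
E
python3 b.py 531 335 200
```

```text
time: 6.02
tool_pos: [0.5729, -0.0368, 0.2176]
tool_rot: [2.961, 0.0, 1.415]
contact_force: [0.1, -0.0, -0.7]
opening: 0.0393
t 6.03 slope [ 86.3   3.5 134.6] open 0.0393 F [ 0.1 -0.  -0.7]
row [ 36.08 -10.06  -0.06] [ 10.3   1.2 -12.9]
[ 0.5729 -0.0368  0.2176] [169.7   0.   81.1]
```

```bash
python3 -m crank '[[4,-1.1,0,1.2,0.1,-1.4,0.3],[10,-2.8,0,3,0.3,-4,0.3],[16,-4.5,0,5,0.6,-6,0.3],[21,-5.8,0,6,0.7,-7.5,0.3],[25,-7,0,7.5,0.8,-9,0.3]]';python3 b.py 531 335 150
```

```text
time: 6.65
tool_pos: [0.5412, 0.2231, 0.2002]
tool_rot: [3.103, 0.003, 1.575]
contact_force: [0.2, 0.5, -0.7]
opening: 0.0398
t 6.65 slope [ 12.9 255.4 130. ] open 0.0398 F [ 0.2  0.5 -0.7]
row [11.21 -1.17  4.94] [ 2.2  0.3 -3.8]
[0.5412 0.2231 0.2002] [177.8   0.2  90.2]
```

```bash
python3 - <<'E'
from cell import robot, read_camera
from h import *
c=read_camera("side");cv2.imwrite("pics/s5.png",c["frame"][:,:,::-1])
E
```

```text
(no output)
```

View pics/s5.png

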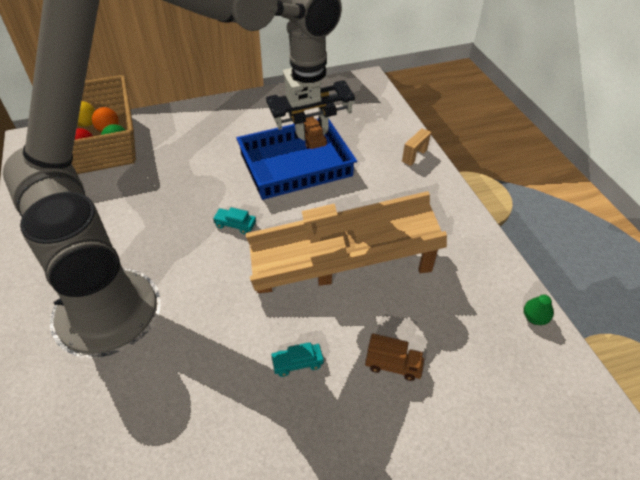

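The car is held level at about (313,132), near the basket. The van at (394,357) is undisturbed. I continue to over the centre.

```bash
python3 -m crank '[[5,-0.5,0,1,0,-2,0.3],[9,-1,2,2.2,0.3,-3.8,0.3],[11.2,-1.2,5,2.2,0.3,-3.8,0.3],[11.2,-1.2,5,2.2,0.3,-3.8,0.3],[11.2,-1.2,5,2.2,0.3,-3.8,0.3]]';python3 b.py 531 335 45
```

```text
time: 7.32
tool_pos: [0.5324, 0.3322, 0.1512]
tool_rot: [3.138, -0.0, 1.639]
contact_force: [-0.2, 0.7, -0.1]
opening: 0.0401
t 7.33 slope [-20.7 361.8  86.1] open 0.0401 F [-0.2  0.7 -0.1]
row [ 0.29 -0.15 10.62] [ 0.2 -0.  -0.1]
[0.5324 0.3322 0.1512] [179.8  -0.   93.9]
```

```bash
python3 - <<'E'
from cell import robot, read_camera
from h import *
c=read_camera("side");cv2.imwrite("pics/s6.png",cv2.resize(c["frame"][30:230,200:440,::-1],None,fx=3,fy=3,interpolation=2))
c=read_camera("wrist");cv2.imwrite("pics/w6.png",c["frame"][:,:,::-1])
E
```

```text
(no output)
```

View pics/s6.png

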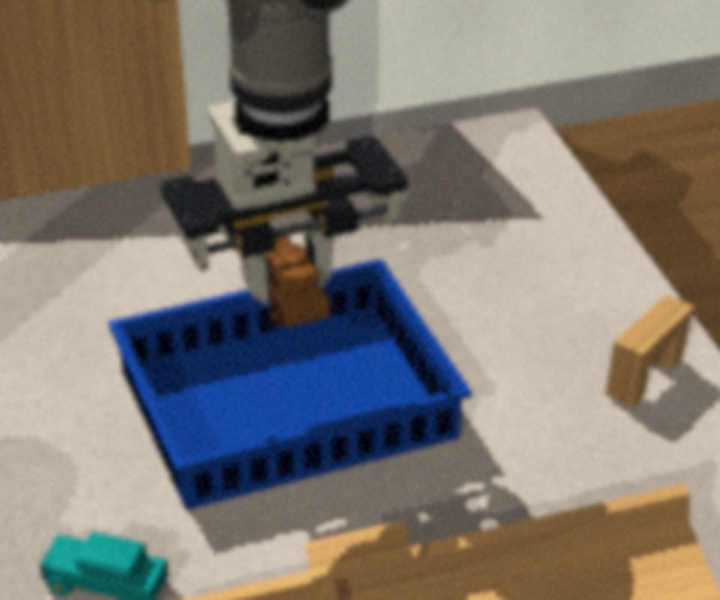

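View pics/w6.png

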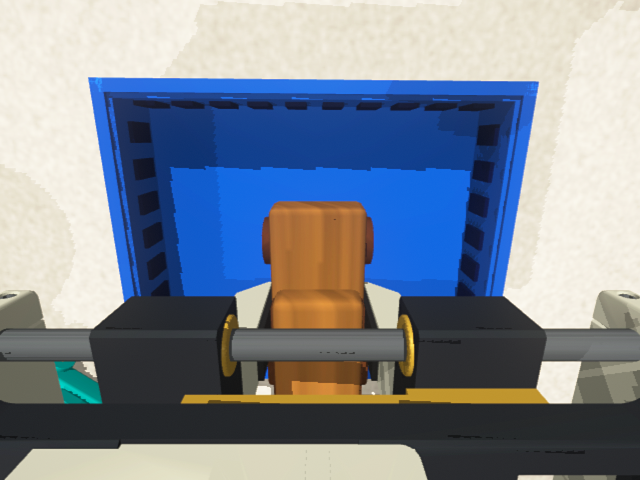

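The car is level and centred over the basket (car around (317,290) in w6, rim x from 90 to 538). Lowering now.

```bash
python3 -m crank '[[0.2,-0.1,3,0,0,0,0.3],[0.2,-0.1,6,0,0,0,0.3],[0.2,-0.1,9,0,0,0,0.3],[0.2,-0.1,10.6,0,0,0,0.3],[0.2,-0.1,10.6,0,0,0,0.3]]';python3 b.py 531 335 31
```

```text
time: 8.05
tool_pos: [0.5314, 0.3343, 0.045]
tool_rot: [3.139, -0.0, 1.638]
contact_force: [-0.6, 0.5, -1.1]
opening: 0.0396
t 8.05 slope [-40.4 363.8 -18.2] open 0.0396 F [-0.6  0.5 -1.1]
row [ 0.07 -0.04  1.4 ] [ 0.2 -0.  -0.1]
[0.5314 0.3343 0.045 ] [179.8  -0.   93.9]
```

```bash
python3 -m crank '[[0,0,0.5,0,0,0,0.3],[0,0,0.9,0,0,0,0.3],[0,0,1.2,0,0,0,0.3],[0,0,1.2,0,0,0,0.3]]';python3 b.py 531 335 31; python3 -m crank '[[0,0,0.1,0,0,0,0.3],[0,0,0.2,0,0,0,0.3],[0,0,0.2,0,0,0,0.3]]'; python3 b.py 531 335 31
```

```text
time: 8.55
tool_pos: [0.5313, 0.335, 0.0332]
tool_rot: [3.138, -0.001, 1.639]
contact_force: [0.3, -0.4, -0.6]
opening: 0.0398
t 8.55 slope [-42.7 364.4 -29.8] open 0.0398 F [ 0.3 -0.4 -0.6]
row [ 0.   -0.03  0.22] [ 0.2 -0.  -0.1]
[0.5313 0.335  0.0332] [179.8  -0.   93.9]
time: 8.93
tool_pos: [0.5316, 0.3351, 0.0322]
tool_rot: [3.137, -0.001, 1.639]
contact_force: [-1.7, 0.2, 4.6]
opening: 0.0401
t 8.93 slope [-42.6 364.6 -30.8] open 0.0401 F [-1.7  0.2  4.6]
row [-0.01 -0.06  0.12] [ 0.2 -0.1 -0.1]
[0.5316 0.3351 0.0322] [ 1.798e+02 -1.000e-01  9.390e+01]
```

Contact is felt (4.6 N up) at the expected height. Releasing.

```bash
python3 -m crank '[[0,0,0,0,0,0,0.5],[0,0,0,0,0,0,0.7],[0,0,0,0,0,0,0.8],[0,0,0,0,0,0,0.8]]'; python3 -m crank '[[0,0,-2,0,0,0,0.8],[0,0,-6,0,0,0,0.8],[0,0,-11,0,0,0,0.8],[0,0,-16,0,0,0,0.8],[0,0,-16,0,0,0,0.8]]'; python3 -m crank '[[-5,0,0,0,0,0,0.8],[-10,-10,0,0,0,0,0.8],[-15,-15,0,0,0,0,0.8],[-15,-15,0,0,0,0,0.8],[-15,-15,0,0,0,0,0.8]]'
python3 - <<'E'
from cell import robot, read_camera
from h import *
c=read_camera("side");cv2.imwrite("pics/s7.png",c["frame"][:,:,::-1])
c=read_camera("top");cv2.imwrite("pics/t7.png",c["frame"][:,:,::-1])
E
```

```text
time: 9.43
tool_pos: [0.5314, 0.335, 0.0312]
tool_rot: [3.138, -0.001, 1.639]
contact_force: [-0.0, -0.3, -0.3]
opening: 0.0705
time: 10.05
tool_pos: [0.5328, 0.3358, 0.1963]
tool_rot: [3.129, -0.004, 1.639]
contact_force: [0.0, -0.4, -0.6]
opening: 0.0735
time: 10.68
tool_pos: [0.3875, 0.173, 0.1896]
tool_rot: [-3.141, 0.0, 1.638]
contact_force: [1.0, -0.1, 0.1]
opening: 0.073
```

View pics/s7.png

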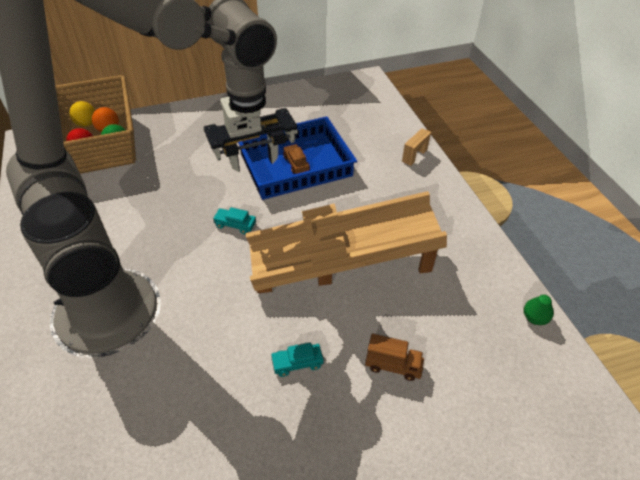

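View pics/t7.png

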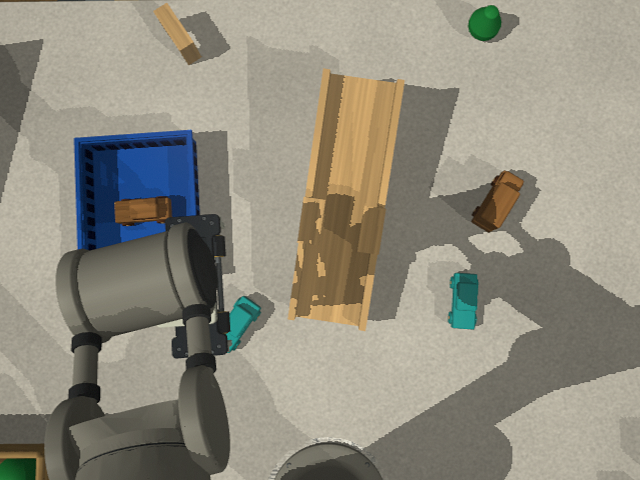

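```bash
python3 - <<'E'
from cell import robot
s=robot.observe();print(s["time"],s["contact_force"],max(abs(s["qvel"])))
print(robot.hand_in())
E
```

```text
10.775 [-0.24095411 -0.50891493 -0.39712102] 0.04457304452534177
the job is handed in; nothing more can be done
None
```

The car is out of the ramp and standing in the blue basket, and I handed the job in at about 10.8 s. The hand-in gave no verdict.

- **Push:** I put the open jaws around the car through the gap between the guard strips and pushed it uphill with the downhill finger. It stopped at about ramp x = 0.085 m and stayed on the floor there for about 0.7 s. I read that position from the tool, not from a separate measurement of the car.
- **Lift and placing:** I gripped the body at 20 N and the jaws read 40 mm, which matches its width. I then lifted it, levelled it and lowered it onto the basket floor. It touched with about 5 N before I opened the jaws.
- **Last checks:** The last pictures show the car upright near the basket's centre, at top view (143,210). The ramp is empty, and the van and both turquoise cars look where they started. The arm stood clear with about 0.5 N of noise on the force reading.
- **Disagreement:** The top and wrist views placed the jammed car about 3 mm apart. This was well within the jaw clearance and caused no trouble.

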